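Unhook the resin ankle plate from its sprung keeper and stand it for curing

ROBOT

A 6-joint arm with a two-finger parallel gripper is mounted at the origin on the work surface. World frame = base frame: x ahead of the robot, y to its left, z up, the work surface at z = 0. Lengths are in m, angles in degrees, forces in N, time in s.
With the tool pointing down it reaches from about 0.275 to 0.825 m from the base axis. Payload 4.9 kg.
Tool frame: the origin (TCP) lies on the centre line of the jaws, within the pads' length; the fingertips stand 8 mm ahead of it and the grasp point (between the pads) lies 11 mm behind it; z points along the fingers, y is the line along which they close (so a half turn about z gives the same grasp; the last joint's range is limited). The gripper opens to 85 mm and grips with 20 to 120 N. Pads are 22 mm wide; open, the fingers measure 114 mm over their backs; the gripper's body (76 mm by 85 mm) begins 54 mm behind the grasp point. The pads swing forward as they close: fully open they stand 13 mm farther back than shut.
Start: joints at [64.217, 18.69, -11.035, 60.275, 0, 82.311], TCP at [0.171, 0.523, 0.239] pointing down, gripper open.
Joint ranges: [-152.03, 152.03], [-55.5, 102.48], [-74.3, 77.21], [-110.64, 120.58], [-84.22, 78.4], [-180, 180]. Speed limits (degrees/s): [147.25, 147.25, 180, 180, 180, 180].

INTERFACE

Orientations are given as [roll, pitch, yaw] about the fixed x, y, z axes, in that order (R = Rz(yaw) Ry(pitch) Rx(roll)).
In Python, from plant import robot gives the robot as it stands.
- The arm moves only by the shell command python3 -m crank 'ROWS' [FORCE]. ROWS is JSON, a list of rows, each a list of 3 entries, a list of its own where there are three numbers: the finger opening in m, from 0 to 0.0854, then the shift along the tool's x, y, z in m, then the turn about the tool's z in degrees. A call has 1 to 20 rows; each row is the pose to reach, as a shift and turn from the pose commanded when the call began, along the tool's axes at that moment; what a row does not reach only later rows make up. A row lasts 1/12 s, in which the tool goes at most 41.7 mm and 7.16 degrees, less where a joint would pass 70% of its speed; a pose out of reach is approached as far as the arm can. A call with a gripper value outside its range is refused whole. The fingers move at their own pace and stop on an object; FORCE is the grip in N (left out, the last holds). Time passes only in rows, so rows that repeat a pose let the fingers close. It gives the time, the measured TCP pose, the force, the opening and the grip force at its end, in the units of the state.
- robot.get_obs(): the state, without advancing time (a new reading comes with each control period).
- robot.capture(name): name is "side" or "top"; returns (picture, depth): 480x640x3 uint8, red, green, blue; 480x640 float32, m along the optical axis (not along the pixel's ray), 0 where there is no reading.
- robot.camera_info(name): a dict with "fovy" (degrees; the focal length in pixels is half the picture's height over the tangent of half this angle, whatever the lens; pixels are square), "cx", "cy" (the principal point, pixels), "rvec" (rotation vector, rad) and "tvec" (3), from world to camera coordinates, as OpenCV has them. Camera axes: x right, y down, z forward; pixel columns grow to the right and rows downward; lengths in m; the calibration is good to about 2 mm. A picture is of the moment at which its call begins. camera_info takes no time and is no camera call.
- robot.finish_job(): hands the job in; it is judged then, once.
The state is a dict: "time_s": time; "qpos": joint angles; "joint_vel": joint speeds; "tau": joint torques, N m; "tcp_pos": TCP position; "ee_rot": TCP orientation; "wrist_force": force on the tool from outside, world axes, zero at the start; "moment": the same for the moment, N m; "finger_gap": opening from 0.0 (shut) to 1.0 (fully open); "grip_force": force on a finger pad.
Only numpy, scipy, OpenCV 4.12 (cv2) and the standard library are available. Lean on these libraries where they do the work, as an engineer would, in place of code of your own. Each camera call takes 0.05 s, during which the arm holds its last target. There are 200 camera calls.

TASK

Take the tan resin ankle plate off the lockable double hook: push the plate back against the sprung black keeper until its side lugs are clear of the red lips, then, holding the keeper pressed, lift it straight out. Stand it upright in the slot of the blue and silver curing stand, fully down, and let go. Be gentle: never load the plate against the lips, horns and keeper with more than 18 N, do not ram it into the cheeks or the stand, and leave the other things on the bench where they are.

Things in the scene. Friction and masses are not known exactly. Their poses are not given: they have to be found in the camera images.
- ankle_plate: Tan resin plate hanging upright in the hook: 60 wide (its y) x 8 thick (its x) x 105 mm high (its z), 90 to 170 g. Origin at the centre of its lower edge, z up. From each side edge a square lug 8 x 8 mm stands out to 52.5 mm from the centre line, lug centre 62 mm above the origin.
- plate_top (a point): Middle of the plate's top edge, 105 mm above its origin. Grip here from above, fingers closing on the 8 mm thickness; the upper 30 mm are clear of the hook.
- hook: Fixed lockable double hook on a grey base 150 (x) x 136 (y) x 12 mm, with red lips and horns and the black keeper. Origin on the bench under the hanging plate; +x points from lips to keeper, z up. The plate's origin hangs at hook x = y = 0, 42 mm up, same yaw. Red lips' top is 117 mm, horns' top 122 mm above the bench, mouth between them 11 mm wide for the 8 mm lugs. Nothing is higher.
- cheeks: The hook's two fixed steel cheeks, 38 to 50 mm either side of its centre line; same origin and axes as hook. They carry the lugs on level saddles from x = -14 to +48 mm, 100 mm above the bench. In front (-x) each lug rests against a 9 mm high wall.
- hook_mouth (a point): Point of the hook at x = 11 mm, 118 mm above the bench, near its mouth. A red lip reaches over each lug, 3 mm above it. Lip and horn behind it are a rigid carriage, set along x differently each time, not measured, fixed in use: the plate must go 5 to 21 mm in +x to clear the lips; 3 mm further its lugs meet the horns, a rigid stop felt as a sharp rise of force.
- keeper (a joint): Travel in m of the sprung black keeper bar (6 x 50 x 14 mm, 97 to 111 mm above the bench), which bears on the back of the plate and slides along the hook's +x: about 0 with the plate hanging, grows as it is pressed back, stops at 0.036; about -0.003 when nothing presses it. Pushing it takes 2 N at 0 and 0.15 N more per mm. It springs back when released.
- stand: Fixed curing stand: aluminium foot 110 (x) x 120 (y) x 10 mm with two blue ribs leaving one slot, 16 wide (x) x 84 long (y) x 30 mm deep, floor 10 mm above the bench, rib tops at 40 mm. Origin under the slot's centre, on the bench; the slot runs along its y: the plate stands in it with its width along y, either way round.
- mandrel: Aluminium polishing mandrel standing upright, 36 mm diameter, 75 mm high, origin under its centre. Leave alone.
- vial_rack: Clear polystyrene vial rack 50 x 100 x 35 mm with four vials 58 mm high, origin under its centre. Leave alone.
- sanding_block: Dark rubber sanding block 60 x 100 x 30 mm, origin under its centre. Leave alone.
- finger_joint: Matte black nylon finger joint prototype, 53 x 16 x 18 mm, origin under its shank. Leave alone.
Mind the look-alikes: they are no part of the job. There is more than one size of the ankle_plate; the one meant has the size given above.

How it is judged:
By the outcome, as a careful person would: the job done as asked, in the order asked, and still so for the second after the job is handed in, with the robot touching nothing.
It also fails if it takes over 67 s, if anything falls off the work surface, if the arm or the gripper's body presses on something with over 40 N, if the wrist force passes 120 N, or if a joint passes its speed limit or range.

## Working session

There is one attempt and no reset: what is moved stays moved. The work goes in short steps, Python scripts to look and compute and a shell command to move; the robot and the scene stay as the last step left them, time stands still between calls to the robot, and variables do not carry over. Pictures are saved under pics/ and viewed, at most 10 in all, crops included, and the job is handed in when it is done.

```bash
mkdir -p pics; ls; python3 - <<'E'
from plant import robot
import cv2,numpy as np
for n in("side","top"):
    p,d=robot.capture(n); cv2.imwrite(f"pics/{n}0.png",p[:,:,::-1]); np.save(f"pics/{n}0.npy",d); np.save(f"pics/{n}0rgb.npy",p)
    i=robot.camera_info(n);print(n,i)
o=robot.get_obs();print({k:o[k] for k in("time_s","tcp_pos","ee_rot","wrist_force","finger_gap")})
E
```

```text
pics
side {'fovy': 57.725054944636135, 'cx': 317.7264113159383, 'cy': 242.47671622983955, 'rvec': array([ 0.70500421, -2.61006789,  1.11284285]), 'tvec': array([0.46114907, 0.27084432, 0.65780746])}
top {'fovy': 56.348336064578604, 'cx': 315.52373008657383, 'cy': 239.8556472870224, 'rvec': array([ 2.15254357, -2.16749313,  0.11730158]), 'tvec': array([0.00777222, 0.52691139, 1.08191808])}
{'time_s': 0.1, 'tcp_pos': array([0.17058589, 0.52238585, 0.23862958]), 'ee_rot': array([-1.79918968e+02, -1.19811911e-02,  1.61907007e+02]), 'wrist_force': array([-0.65954979,  0.42326427, -0.09692772]), 'finger_gap': 1.0010668148257142}
```

View pics/side0.png

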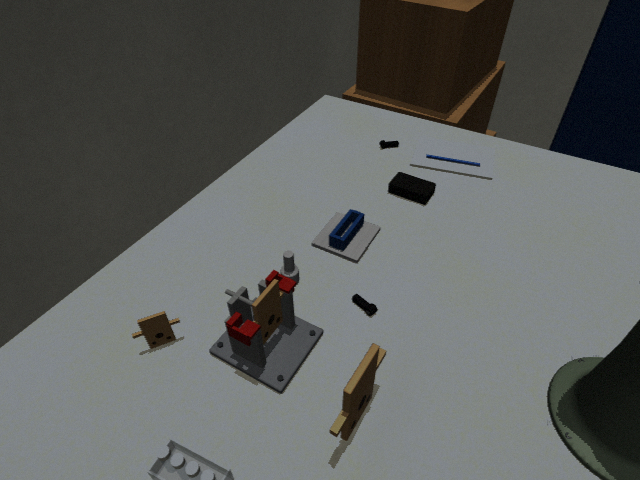

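View pics/top0.png

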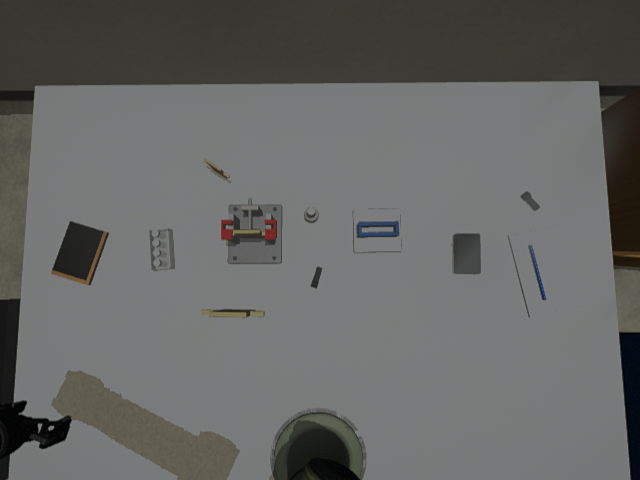

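The side view shows the hook at about (265,340), holding the tan plate, and the blue stand at (347,230). In the top view the plate's top edge is at about (247,233), the red lips at (227,230) and (270,230), the keeper stem at (250,205) and the stand slot at (377,230). Loose plates at (217,170) and (233,313) are look-alikes.

```bash
cat > h.py <<'E'
from plant import robot
import cv2,numpy as np
def cam(n):
    i=robot.camera_info(n); f=240/np.tan(np.radians(i["fovy"]/2))
    return f,i["cx"],i["cy"],cv2.Rodrigues(i["rvec"])[0],i["tvec"]
def cloud(n,d):
    f,cx,cy,R,t=cam(n); v,u=np.mgrid[0:480,0:640]
    P=np.stack([(u-cx)/f*d,(v-cy)/f*d,d],-1)
    W=(P-t)@R; W[d==0]=np.nan; return W
def ray(n,uv,z):
    f,cx,cy,R,t=cam(n); uv=np.atleast_2d(uv).astype(float)
    r=np.c_[(uv[:,0]-cx)/f,(uv[:,1]-cy)/f,np.ones(len(uv))]@R; c=-R.T@t
    return c+r*((z-c[2])/r[:,2])[:,None]
def rect(P):
    (c,s,a)=cv2.minAreaRect(P[:,:2].astype(np.float32)); return np.round(c,4),np.round(s,4),round(a,2)
E
python3 - <<'E'
from h import *
p=np.load("pics/top0rgb.npy");d=np.load("pics/top0.npy");W=cloud("top",d);hsv=cv2.cvtColor(p,cv2.COLOR_RGB2HSV)
H,S,V=[hsv[...,k].astype(int) for k in range(3)]
def reg(u0,v0,u1,v1):
    m=np.zeros(d.shape,bool);m[v0:v1,u0:u1]=1;return m
z=W[...,2]
print("table z",np.nanmedian(z[330:350,350:450]))
def show(n,m,zz):
    v,u=np.nonzero(m); P=ray("top",np.c_[u,v],zz); print(n,m.sum(),"z",np.round(np.nanpercentile(z[m],[5,50,95]),4),rect(P),"mean",P.mean(0).round(4), "depthmean",np.nanmean(W[m],0).round(4))
tan=(H>10)&(H<32)&(S>70)
show("plate",tan&reg(215,195,290,270)&(z>.135),.147)
show("lure1",tan&reg(190,300,280,330),.105); show("lure2",tan&reg(195,150,240,190),.05)
red=((H<8)|(H>172))&(S>120)
show("red",red&reg(210,195,290,270),.1195)
show("redL",red&reg(210,195,245,270),.1195);show("redR",red&reg(258,195,290,270),.1195)
blue=(H>95)&(H<130)&(S>120)
show("ribs",blue&reg(345,200,410,260),.04)
show("base",reg(218,195,295,275)&(z>.006)&(z<.018),.012)
show("foot",reg(345,200,410,260)&(z>.005)&(z<.016),.010)
b=p[190:280,205:300][:,:,::-1];c=p[195:265,340:415][:,:,::-1]
cv2.imwrite("pics/crop1.png",np.hstack([cv2.resize(b,(400,400),interpolation=cv2.INTER_CUBIC),cv2.resize(c,(400,400),interpolation=cv2.INTER_CUBIC)]))
p=np.load("pics/side0rgb.npy");d=np.load("pics/side0.npy");W=cloud("side",d)
hsv=cv2.cvtColor(p,cv2.COLOR_RGB2HSV);H,S,V=[hsv[...,k].astype(int) for k in range(3)];z=W[...,2]
m=(H>8)&(H<32)&(S>70)&reg(245,270,300,345)&(z>.125)
Q=W[m];print("side plate",m.sum(),Q.min(0),Q.max(0),Q.mean(0))
m=(H>95)&(H<130)&(S>120)&reg(320,200,370,255)&(z>.036);print("side ribs",m.sum(),rect(W[m]),np.nanmean(W[m],0))
print("z table side",np.nanmedian(z[400:420,260:300]))
E
```

```text
table z -0.000459326019542083
plate 105 z [0.1357 0.1466 0.1494] (array([0.5345, 0.1571]), array([0.0602, 0.009 ]), 89.58) mean [0.5337 0.1579 0.147 ] depthmean [0.534  0.1583 0.1448]
lure1 288 z [0.0901 0.1435 0.1473] (array([0.3524, 0.1937]), array([0.139 , 0.0135]), 89.64) mean [0.3522 0.2    0.105 ] depthmean [0.3534 0.1947 0.131 ]
lure2 62 z [0.0459 0.0736 0.0799] (array([0.7067, 0.25  ]), array([0.0732, 0.0079]), 53.41) mean [0.7082 0.2519 0.05  ] depthmean [0.7035 0.2481 0.066 ]
red 339 z [0.1127 0.118  0.1236] (array([0.5423, 0.1581]), array([0.0463, 0.1238]), 0.21) mean [0.54   0.1562 0.1195] depthmean [0.5402 0.1567 0.1173]
redL 164 z [0.1134 0.118  0.1236] (array([0.5421, 0.2085]), array([0.0444, 0.0229]), 0.85) mean [0.5403 0.2087 0.1195] depthmean [0.5404 0.209  0.1182]
redR 175 z [0.1091 0.118  0.1235] (array([0.5425, 0.1077]), array([0.0463, 0.023 ]), 0.21) mean [0.5398 0.107  0.1195] depthmean [0.5401 0.1074 0.1165]
ribs 251 z [0.0363 0.0398 0.0434] (array([ 0.5529, -0.1512]), array([0.0962, 0.0323]), 89.58) mean [ 0.5516 -0.1517  0.04  ] depthmean [ 0.5516 -0.1517  0.0398]
base 2057 z [0.0088 0.0122 0.016 ] (array([0.5511, 0.167 ]), array([0.1612, 0.1889]), 89.55) mean [0.537  0.1533 0.012 ] depthmean [0.5369 0.1532 0.0123]
foot 1564 z [0.0066 0.0099 0.0133] (array([ 0.5536, -0.1487]), array([0.1603, 0.143 ]), 87.1) mean [ 0.5527 -0.1498  0.01  ] depthmean [ 0.5527 -0.1498  0.0099]
side plate 412 [0.52918426 0.12698523 0.12501094] [0.53808994 0.18712745 0.14962118] [0.53198205 0.15936976 0.14022706]
side ribs 361 (array([ 0.5526, -0.1523]), array([0.0353, 0.102 ]), 1.3) [ 0.55179851 -0.14861153  0.0401424 ]
z table side 0.00048003319556622705
```

View pics/crop1.png

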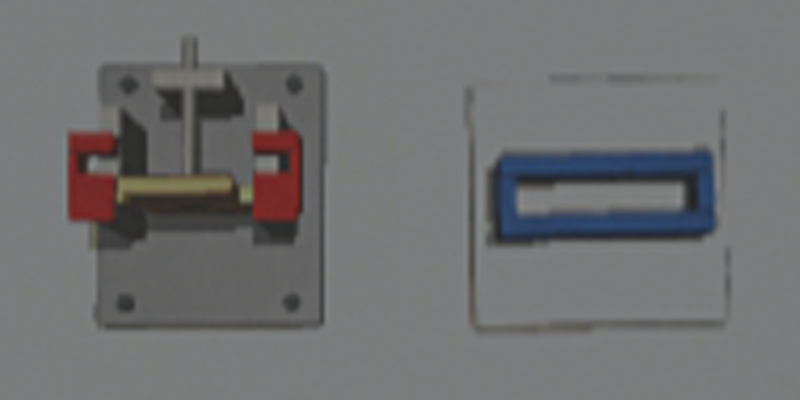

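The crop shows the plate's lugs under the red lips, with the mouths behind them at crop v≈150–172 (left, u 75–115) and v≈150–172 (right, u 255–287). The stand slot is clear and almost parallel to world y.

```bash
python3 - <<'E'
from h import *
d=np.load("pics/top0.npy");W=cloud("top",d)
# crop px -> image px
def im(cu,cv): return [205+(cu+.5)*95/400-.5,190+(cv+.5)*90/400-.5]
for n,pts in(("L mouth edges",[im(100,150),im(100,173)]),("R mouth edges",[im(268,151),im(268,173)]),("L lip front",[im(90,218)]),("R lip front",[im(278,218)])):
    print(n,ray("top",pts,.117).round(4).tolist())
print("guide z",np.nanmax(W[204:214,240:262,2]),"plate lug",ray("top",[im(247,195)],.108))
# yaw fits: reds and ribs, by line fits of depth cloud
p=np.load("pics/top0rgb.npy");hsv=cv2.cvtColor(p,cv2.COLOR_RGB2HSV);H,S,V=[hsv[...,k].astype(int) for k in range(3)]
b=(H>95)&(H<130)&(S>120);b[:200]=0;b[260:]=0;b[:,:345]=0;b[:,410:]=0
v,u=np.nonzero(b);P=ray("top",np.c_[u,v],.04)[:,:2];print("ribs",P.min(0),P.max(0),"pca",np.linalg.svd(P-P.mean(0),full_matrices=0)[2][0])
t=(H>10)&(H<32)&(S>70)&(W[...,2]>.142);t[:195]=0;t[270:]=0;t[:,:215]=0;t[:,290:]=0
v,u=np.nonzero(t);P=ray("top",np.c_[u,v],.147)[:,:2];print("plate",P.min(0),P.max(0),P.mean(0),"pca",np.linalg.svd(P-P.mean(0),full_matrices=0)[2][0])
E
python3 -m crank '[[0.085,[-0.46,-0.234,0],72],[0.085,[-0.46,-0.234,0],72],[0.085,[-0.46,-0.234,0],72],[0.085,[-0.46,-0.234,0],72],[0.085,[-0.46,-0.234,0],72],[0.085,[-0.46,-0.234,0],72],[0.085,[-0.46,-0.234,0],72],[0.085,[-0.46,-0.234,0],72],[0.085,[-0.46,-0.234,0],72],[0.085,[-0.46,-0.234,0],72],[0.085,[-0.46,-0.234,0],72],[0.085,[-0.46,-0.234,0],72],[0.085,[-0.46,-0.234,0],72],[0.05,[-0.46,-0.234,0],72],[0.05,[-0.46,-0.234,0],72],[0.05,[-0.46,-0.234,0],72],[0.05,[-0.46,-0.234,0],72]]' 25
```

```text
L mouth edges [[0.5566, 0.2038, 0.117], [0.5446, 0.2036, 0.117]]
R mouth edges [[0.5554, 0.112, 0.117], [0.5439, 0.1119, 0.117]]
L lip front [[0.5212, 0.2087, 0.117]]
R lip front [[0.5205, 0.1064, 0.117]]
guide z 0.10654951167631352 plate lug [[0.53372358 0.12441253 0.108     ]]
ribs [ 0.53647503 -0.19936051] [ 0.56897352 -0.10300528] pca [-0.03239055  0.99947529]
plate [0.53206568 0.1291814 ] [0.53893668 0.18716769] [0.53463117 0.15786957] pca [0.00320898 0.99999485]
time_s: 1.52
tcp_pos: [0.5341, 0.1587, 0.2392]
ee_rot: [-179.9, -0.0, 90.0]
wrist_force: [0.0, 0.8, -0.5]
finger_gap: 0.584
grip_force: 0.0
```

```bash
python3 -m crank '[[0.05,[-0.0015,0.0015,0.02],0],[0.05,[-0.0015,0.0015,0.04],0],[0.05,[-0.0015,0.0015,0.055],0],[0.05,[-0.0015,0.0015,0.065],0],[0.05,[-0.0015,0.0015,0.075],0],[0.05,[-0.0015,0.0015,0.085],0],[0.05,[-0.0015,0.0015,0.095],0],[0.05,[-0.0015,0.0015,0.105],0],[0.05,[-0.0015,0.0015,0.112],0],[0.05,[-0.0015,0.0015,0.112],0],[0.05,[-0.0015,0.0015,0.112],0]]' 25; python3 - <<'E'
from h import *
p,d=robot.capture("side");cv2.imwrite("pics/s1.png",cv2.resize(p[230:400,200:340,::-1],(700,600) if 0 else (494,600),interpolation=cv2.INTER_CUBIC))
E
```

```text
time_s: 2.43
tcp_pos: [0.5367, 0.1559, 0.1269]
ee_rot: [-180.0, 0.0, 89.9]
wrist_force: [0.5, -0.9, 0.7]
finger_gap: 0.589
grip_force: 0.0
```

View pics/s1.png

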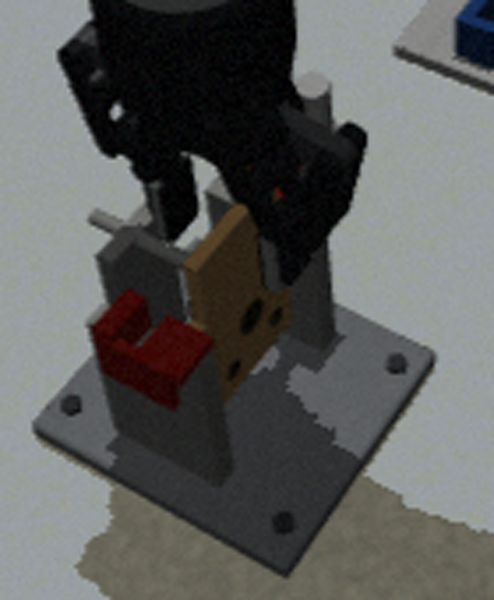

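The fingers straddle the plate: back finger at about (180,210), front finger at (280,260), both clear of the red lip at (150,350). I'm closing gently, biased towards the keeper.

```bash
python3 -m crank '[[0.03,[0,0,0],0],[0.02,[0,0,0],0],[0.014,[0,0,0],0],[0.011,[0,0,0],0],[0.009,[0,0,0],0],[0.007,[0,0,0],0],[0.004,[0,0,0],0],[0.004,[0,0,0],0],[0.004,[0,0,0],0],[0.004,[0,0,0],0]]' 25
```

```text
time_s: 3.32
tcp_pos: [0.5365, 0.156, 0.1272]
ee_rot: [-180.0, 0.0, 89.9]
wrist_force: [-3.5, -0.7, 3.5]
finger_gap: 0.087
grip_force: 24.6
```

```bash
python3 -m crank '[[0.004,[0,0,-0.0005],0],[0.004,[0,0,-0.0005],0],[0.004,[0,0,-0.001],0],[0.004,[0,0.001,-0.001],0],[0.004,[0,0.002,-0.001],0],[0.004,[0,0.003,-0.001],0],[0.004,[0,0.004,-0.001],0],[0.004,[0,0.004,-0.001],0],[0.004,[0,0.004,-0.001],0]]' 45
```

```text
time_s: 4.07
tcp_pos: [0.5408, 0.156, 0.1281]
ee_rot: [-180.0, 0.0, 89.9]
wrist_force: [-3.2, -0.3, -2.3]
finger_gap: 0.086
grip_force: 47.2
```

```bash
python3 -m crank '[[0.004,[0,0.001,0],0],[0.004,[0,0.002,0],0],[0.004,[0,0.003,0],0],[0.004,[0,0.004,0],0],[0.004,[0,0.005,0],0],[0.004,[0,0.006,0],0],[0.004,[0,0.006,0],0],[0.004,[0,0.006,0],0]]'; python3 -m crank '[[0.004,[0,0.001,0],0],[0.004,[0,0.001,0],0],[0.004,[0,0.001,0],0]]';python3 -m crank '[[0.004,[0,0.001,0],0],[0.004,[0,0.001,0],0],[0.004,[0,0.001,0],0]]'
```

```text
time_s: 4.73
tcp_pos: [0.5468, 0.156, 0.1282]
ee_rot: [-180.0, 0.0, 89.9]
wrist_force: [-3.8, -0.1, -2.3]
finger_gap: 0.085
grip_force: 47.0
time_s: 4.98
tcp_pos: [0.5478, 0.156, 0.1282]
ee_rot: [-180.0, 0.0, 89.9]
wrist_force: [-4.3, -0.7, -1.8]
finger_gap: 0.084
grip_force: 47.0
time_s: 5.23
tcp_pos: [0.5489, 0.156, 0.1283]
ee_rot: [-180.0, 0.0, 89.9]
wrist_force: [-3.8, -0.9, -2.8]
finger_gap: 0.084
grip_force: 47.0
```

Now half-millimetre steps towards the horns, each read before the next.

```bash
python3 -m crank '[[0.004,[0,0.0005,0],0],[0.004,[0,0.0005,0],0],[0.004,[0,0.0005,0],0]]'|grep -E "tcp|wrist";python3 -m crank '[[0.004,[0,0.0005,0],0],[0.004,[0,0.0005,0],0],[0.004,[0,0.0005,0],0]]'|grep -E "tcp|wrist"
```

```text
tcp_pos: [0.5493, 0.156, 0.1282]
wrist_force: [-4.6, -0.6, -2.4]
tcp_pos: [0.5499, 0.156, 0.1283]
wrist_force: [-4.7, -0.0, -2.5]
```

```bash
python3 -m crank '[[0.004,[0,0.0005,0],0],[0.004,[0,0.0005,0],0],[0.004,[0,0.0005,0],0]]'|grep -E "tcp|wrist"
```

```text
tcp_pos: [0.5503, 0.156, 0.1283]
wrist_force: [-4.5, -0.7, -2.0]
```

```bash
python3 -m crank '[[0.004,[0,0.0005,0],0],[0.004,[0,0.0005,0],0],[0.004,[0,0.0005,0],0]]'|grep -E "tcp|wrist"
```

```text
tcp_pos: [0.5503, 0.156, 0.1282]
wrist_force: [-7.0, -0.8, -1.7]
```

```bash
python3 -m crank '[[0.004,[0,0.0003,0],0],[0.004,[0,0.0003,0],0],[0.004,[0,0.0003,0],0]]'|grep -E "tcp|wrist|time"
```

```text
time_s: 6.48
tcp_pos: [0.5503, 0.156, 0.1283]
wrist_force: [-7.3, 0.0, -1.0]
```

```bash
python3 -m crank '[[0.004,[0,0.0003,0],0],[0.004,[0,0.0003,0],0],[0.004,[0,0.0003,0],0]]'|grep -E "tcp|wrist|time"; python3 - <<'E'
from h import *
o=robot.get_obs();print(o["wrist_force"],o["moment"])
p,d=robot.capture("side");cv2.imwrite("pics/s2.png",cv2.resize(p[270:370,205:315,::-1],(660,600),interpolation=cv2.INTER_CUBIC))
E
```

```text
time_s: 6.73
tcp_pos: [0.5503, 0.156, 0.1282]
wrist_force: [-8.6, -0.7, -0.7]
[-8.61510035 -0.67266889 -0.65855267] [-0.15632901  1.72917385 -0.00724352]
```

View pics/s2.png

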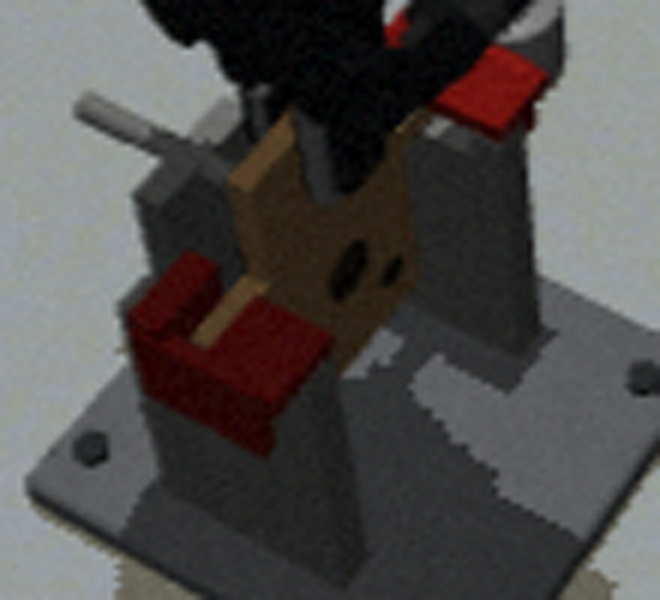

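The near lug is now visible inside the mouth at about (235,310), against the horn, and the arm has stalled there at 8.6 N, so the stop is found. I'm backing off to mid-mouth.

```bash
python3 -m crank '[[0.004,[0,-0.001,0],0],[0.004,[0,-0.002,0],0],[0.004,[0,-0.0026,0],0],[0.004,[0,-0.0026,0],0],[0.004,[0,-0.0026,0],0]]'|grep -E "tcp|wrist|time"
```

```text
time_s: 7.2
tcp_pos: [0.549, 0.156, 0.1283]
wrist_force: [-4.3, -0.9, -3.9]
```

```bash
python3 -m crank '[[0.004,[0,0,0],0],[0.004,[0,0,0],0],[0.004,[0,0,-0.001],0],[0.004,[0,0,-0.002],0],[0.004,[0,0,-0.003],0],[0.004,[0,0,-0.004],0],[0.004,[0,0,-0.004],0]]' 90|grep -E "tcp|wrist|time"
```

```text
time_s: 7.78
tcp_pos: [0.5491, 0.1561, 0.1326]
wrist_force: [-4.8, -0.5, -1.5]
```

```bash
python3 -m crank '[[0.004,[0,0,-0.001],0],[0.004,[0,0,-0.002],0],[0.004,[0,0,-0.003],0],[0.004,[0,0,-0.004],0],[0.004,[0,0,-0.004],0]]'|grep -E "tcp|wrist|time"; python3 - <<'E'
from h import *
print(robot.get_obs()["moment"])
E
```

```text
time_s: 8.2
tcp_pos: [0.549, 0.156, 0.1365]
wrist_force: [-4.4, 0.6, -1.1]
[-0.04359475  0.99113032  0.01073036]
```

```bash
python3 -m crank '[[0.004,[0,0,-0.003],0],[0.004,[0,0,-0.006],0],[0.004,[0,0,-0.009],0],[0.004,[0,0,-0.012],0],[0.004,[0,0,-0.015],0],[0.004,[0,0,-0.018],0],[0.004,[0,0,-0.018],0]]'|grep -E "tcp|wrist|time"
```

```text
time_s: 8.78
tcp_pos: [0.5494, 0.1561, 0.1552]
wrist_force: [-3.7, -0.3, 1.5]
```

```bash
python3 -m crank '[[0.004,[0,0,-0.005],0],[0.004,[0,0,-0.01],0],[0.004,[0,0,-0.015],0],[0.004,[0,0,-0.02],0],[0.004,[0,0,-0.025],0],[0.004,[0,0,-0.03],0],[0.004,[0,0,-0.035],0],[0.004,[0,0,-0.04],0],[0.004,[0,0,-0.045],0],[0.004,[0,0,-0.05],0],[0.004,[0,0,-0.06],0],[0.004,[0,0,-0.075],0],[0.004,[0,0,-0.09],0],[0.004,[0,0,-0.105],0],[0.004,[0,0,-0.105],0],[0.004,[0,0,-0.105],0]]'; python3 - <<'E'
from h import *
print(robot.get_obs()["moment"])
p,d=robot.capture("side");cv2.imwrite("pics/s3.png",p[:,:,::-1])
E
```

```text
time_s: 10.12
tcp_pos: [0.5504, 0.1561, 0.2609]
ee_rot: [179.7, -0.0, 89.9]
wrist_force: [-0.4, 0.3, -2.0]
finger_gap: 0.075
grip_force: 88.3
[-0.06608111  0.03353149 -0.0610265 ]
```

View pics/s3.png

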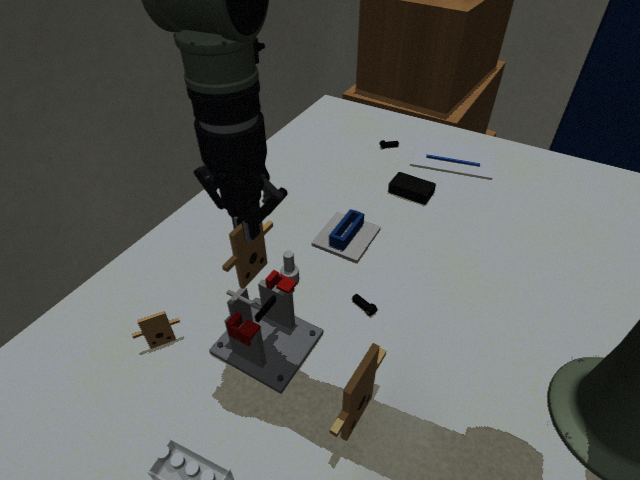

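The plate is out of the hook, held upright at about (248,255). The keeper has sprung back, and the other items haven't moved. Next I'm carrying it over the stand.

```bash
python3 -m crank '[[0.004,[-0.015,0.002,0],-1],[0.004,[-0.04,0.002,0],-1],[0.004,[-0.07,0.002,0],-1],[0.004,[-0.1,0.002,0],-1],[0.004,[-0.13,0.002,0],-1],[0.004,[-0.16,0.002,0],-1],[0.004,[-0.19,0.002,0],-1],[0.004,[-0.22,0.002,0],-1],[0.004,[-0.25,0.002,0],-1],[0.004,[-0.275,0.002,0],-1],[0.004,[-0.295,0.002,0],-1],[0.004,[-0.308,0.002,0],-1],[0.004,[-0.308,0.002,0],-1],[0.004,[-0.308,0.002,0],-1],[0.004,[-0.308,0.002,0],-1]]'; python3 - <<'E'
from h import *
p,d=robot.capture("side");W=cloud("side",d);hsv=cv2.cvtColor(p,cv2.COLOR_RGB2HSV);H,S=hsv[...,0],hsv[...,1]
o=robot.get_obs();T=o["tcp_pos"]
m=(H>8)&(H<32)&(S>70)&(np.abs(W[...,1]-T[1])<.07)&(np.abs(W[...,0]-T[0])<.03)&(W[...,2]>.1)
P=W[m];print(m.sum(),P.min(0),P.max(0))
c=np.median(P,0);P=P[np.abs(P[:,0]-c[0])<.006]
A=np.c_[P[:,1]-T[1],P[:,2]-.2,np.ones(len(P))];s=np.linalg.lstsq(A,P[:,0],rcond=None)[0]
r=P[:,0]-A@s;k=np.abs(r)<.002;s=np.linalg.lstsq(A[k],P[k,0],rcond=None)[0]
print("front face x at z=.2:",s[2],"dx/dy",s[0],"dx/dz",s[1],k.sum(),r.std())
m2=(H>95)&(H<130)&(S>120)&(W[...,2]>.034)&(np.abs(W[...,0]-.55)<.05)&(np.abs(W[...,1]+.15)<.08)
v,u=np.nonzero(m2);print("ribs",rect(ray("side",np.c_[u,v],.04)))
cv2.imwrite("pics/s4.png",cv2.resize(p[120:280,270:430,::-1],(600,600),interpolation=cv2.INTER_CUBIC))
E
```

```text
time_s: 11.42
tcp_pos: [0.5502, -0.1511, 0.2588]
ee_rot: [-180.0, -0.1, 90.9]
wrist_force: [0.8, -0.4, -0.5]
finger_gap: 0.077
grip_force: 88.3
910 [ 0.5205865  -0.20208707  0.17573658] [ 0.57909444 -0.09663649  0.46955439]
front face x at z=.2: 0.5469928693493152 dx/dy -0.00024179580834298134 dx/dz 0.002169908979562152 642 0.0017137826671014772
ribs (array([ 0.9003, -0.8288]), array([0.217 , 1.6368]), 24.52)
```

View pics/s4.png

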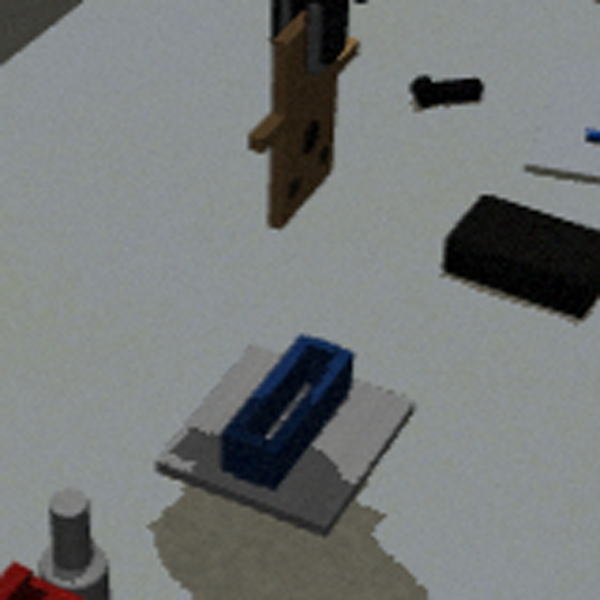

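The plate hangs vertically over the stand, its bottom edge at about (300,205) in the crop, above the slot at (290,405). I'm lowering it to just above the ribs.

```bash
python3 -m crank '[[0.004,[-0.002,0.0015,0.01],0],[0.004,[-0.002,0.0015,0.025],0],[0.004,[-0.002,0.0015,0.045],0],[0.004,[-0.002,0.0015,0.065],0],[0.004,[-0.002,0.0015,0.085],0],[0.004,[-0.002,0.0015,0.1],0],[0.004,[-0.002,0.0015,0.112],0],[0.004,[-0.002,0.0015,0.122],0],[0.004,[-0.002,0.0015,0.122],0],[0.004,[-0.002,0.0015,0.122],0]]'; python3 - <<'E'
from h import *
p,d=robot.capture("side");W=cloud("side",d);hsv=cv2.cvtColor(p,cv2.COLOR_RGB2HSV);H,S=hsv[...,0].astype(int),hsv[...,1]
T=robot.get_obs()["tcp_pos"]
near=(np.abs(W[...,1]-T[1])<.07)&(np.abs(W[...,0]-T[0])<.035)
m=(H>8)&(H<32)&(S>70)&near&(W[...,2]>.03)&(W[...,2]<.12);P=W[m];print("plate",m.sum(),P.min(0),np.median(P[:,0]))
m=(H>95)&(H<130)&(S>120)&near&(W[...,2]>.037);P=W[m]
print("ribs",rect(P),np.percentile(P,[1,99],axis=0))
for a,b in((-.19,-.17),(-.16,-.14),(-.13,-.11)):
    q=P[(P[:,1]>a)&(P[:,1]<b)][:,0]; print(a,np.percentile(q,[1,99]).round(4),np.histogram(q,bins=np.arange(.53,.58,.003))[0])
cv2.imwrite("pics/s5.png",cv2.resize(p[170:270,300:400,::-1],(600,600),interpolation=cv2.INTER_CUBIC))
E
```

```text
time_s: 12.3
tcp_pos: [0.5516, -0.1534, 0.1368]
ee_rot: [-179.9, -0.0, 90.9]
wrist_force: [0.2, -0.1, -0.7]
finger_gap: 0.078
grip_force: 88.2
plate 401 [ 0.54672538 -0.20659409  0.05327322] 0.5484232263573816
ribs (array([ 0.5524, -0.1518]), array([0.0697, 0.1025]), 0.69) [[ 0.51757276 -0.19985349  0.0374873 ]
 [ 0.58440034 -0.10275275  0.45541161]]
-0.19 [0.5257 0.5447] [ 0  2 12  7 10  0  0  0  0  0  0  0  0  0  0  0]
-0.16 [0.5175 0.5864] [ 4 16 17  8  6  2  6  5  9 11  3  3  4  0  1  2]
-0.13 [0.5175 0.5755] [ 8 30 23 23 20  5 15  8 10  8 22 16 11  8  4  7]
```

View pics/s5.png

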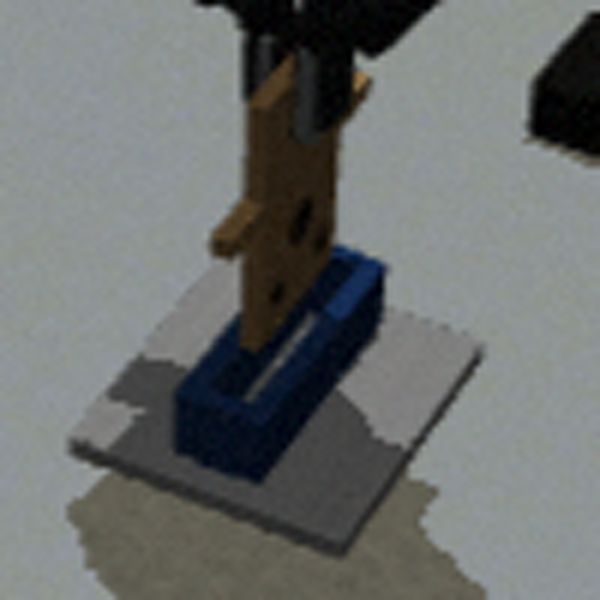

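The plate's lower edge, at about (255,345) to (330,270), lines up with the slot and is centred to within 1 mm. I'm lowering it in.

```bash
python3 -m crank '[[0.004,[0,0,0.003],0],[0.004,[0,0,0.006],0],[0.004,[0,0,0.009],0],[0.004,[0,0,0.012],0],[0.004,[0,0,0.015],0],[0.004,[0,0,0.018],0],[0.004,[0,0,0.018],0]]'|grep -E "tcp|wrist|time"
```

```text
time_s: 12.93
tcp_pos: [0.5515, -0.1538, 0.1185]
wrist_force: [-0.0, 0.3, -1.6]
```

```bash
python3 -m crank '[[0.004,[0,0,0.003],0],[0.004,[0,0,0.006],0],[0.004,[0,0,0.009],0],[0.004,[0,0,0.012],0],[0.004,[0,0,0.015],0],[0.004,[0,0,0.018],0],[0.004,[0,0,0.019],0],[0.004,[0,0,0.019],0]]'|grep -E "tcp|wrist|time"
```

```text
time_s: 13.6
tcp_pos: [0.5516, -0.1539, 0.0999]
wrist_force: [-0.0, 0.6, -0.5]
```

```bash
python3 -m crank '[[0.004,[0,0,0.001],0],[0.004,[0,0,0.001],0],[0.004,[0,0,0.001],0]]'|grep -E "tcp|wrist|time"
```

```text
time_s: 13.85
tcp_pos: [0.552, -0.154, 0.0994]
wrist_force: [0.0, -0.1, -0.2]
```

```bash
python3 -m crank '[[0.004,[0,0,0.0007],0],[0.004,[0,0,0.0007],0],[0.004,[0,0,0.0007],0]]'|grep -E "tcp|wrist|time"
```

```text
time_s: 14.1
tcp_pos: [0.5519, -0.154, 0.0986]
wrist_force: [0.2, 0.5, -0.5]
```

```bash
for i in 1; do python3 -m crank '[[0.004,[0,0,0.0008],0],[0.004,[0,0,0.0016],0],[0.004,[0,0,0.0016],0],[0.004,[0,0,0.0016],0]]'|grep -E "tcp|wrist|time"; done
```

```text
time_s: 14.43
tcp_pos: [0.5519, -0.154, 0.0969]
wrist_force: [0.2, 0.1, -1.4]
```

```bash
python3 -m crank '[[0.004,[0,0,0.0008],0],[0.004,[0,0,0.0008],0],[0.004,[0,0,0.0008],0]]'|grep -E "tcp|wrist|time"
```

```text
time_s: 14.68
tcp_pos: [0.5519, -0.154, 0.0961]
wrist_force: [-0.3, -0.5, -1.2]
```

```bash
python3 -m crank '[[0.004,[0,0,0.0006],0],[0.004,[0,0,0.0006],0],[0.004,[0,0,0.0006],0]]'|grep -E "tcp|wrist|time"
```

```text
time_s: 14.93
tcp_pos: [0.5518, -0.154, 0.0955]
wrist_force: [-0.3, 0.1, -1.4]
```

```bash
python3 -m crank '[[0.004,[0,0,0.0006],0],[0.004,[0,0,0.0006],0],[0.004,[0,0,0.0006],0]]'|grep -E "tcp|wrist|time"
```

```text
time_s: 15.18
tcp_pos: [0.552, -0.154, 0.0954]
wrist_force: [-1.0, 0.0, 3.4]
```

```bash
python3 -m crank '[[0.004,[0,0,0.0005],0],[0.004,[0,0,0.0005],0],[0.004,[0,0,0.0005],0]]'|grep -E "tcp|wrist|time"
```

```text
time_s: 15.43
tcp_pos: [0.5522, -0.154, 0.0954]
wrist_force: [-2.2, 1.0, 7.6]
```

It touched the floor at the expected height (TCP 0.0954). I'm relieving the load, then releasing and withdrawing.

```bash
python3 -m crank '[[0.004,[0,0,-0.0006],0],[0.004,[0,0,-0.0006],0],[0.004,[0,0,-0.0006],0],[0.009,[0,0,-0.0006],0],[0.012,[0,0,-0.0006],0],[0.02,[0,0,-0.0006],0],[0.03,[0,0,-0.0006],0],[0.04,[0,0,-0.0006],0],[0.04,[0,0,-0.0006],0],[0.04,[0,0,-0.0006],0]]' 20; python3 -m crank '[[0.04,[0,0,-0.003],0],[0.04,[0,0,-0.008],0],[0.04,[0,0,-0.015],0],[0.04,[0,0,-0.025],0],[0.04,[0,0,-0.04],0],[0.04,[0,0,-0.06],0],[0.04,[0,0,-0.08],0],[0.04,[0,0,-0.1],0],[0.04,[0,0,-0.12],0],[0.04,[0,0,-0.12],0],[0.04,[0,0,-0.12],0],[0.04,[0,0,-0.12],0],[0.04,[0,0,-0.12],0],[0.04,[0,0,-0.12],0]]'; python3 - <<'E'
from h import *
p,d=robot.capture("side");W=cloud("side",d);hsv=cv2.cvtColor(p,cv2.COLOR_RGB2HSV);H,S=hsv[...,0].astype(int),hsv[...,1]
m=(H>8)&(H<32)&(S>70)&(np.abs(W[...,1]+.152)<.07)&(np.abs(W[...,0]-.552)<.04)&(W[...,2]>.03)&(W[...,2]<.15);P=W[m]
print("plate",m.sum(),P.min(0),P.max(0))
c=np.median(P[:,0]);P=P[np.abs(P[:,0]-c)<.005];print("dx/dz",np.polyfit(P[:,2],P[:,0],1))
cv2.imwrite("pics/s6.png",p[:,:,::-1])
E
```

```text
time_s: 16.27
tcp_pos: [0.5519, -0.154, 0.095]
ee_rot: [-180.0, -0.0, 90.9]
wrist_force: [0.1, -0.2, 0.6]
finger_gap: 0.467
grip_force: 0.0
time_s: 17.43
tcp_pos: [0.5512, -0.1537, 0.2141]
ee_rot: [-179.9, -0.0, 90.9]
wrist_force: [0.7, 0.5, 0.4]
finger_gap: 0.467
grip_force: 0.0
plate 553 [ 0.54704973 -0.20690682  0.03056679] [ 0.55695012 -0.10019193  0.11740286]
dx/dz [0.00715928 0.54900821]
```

View pics/s6.png

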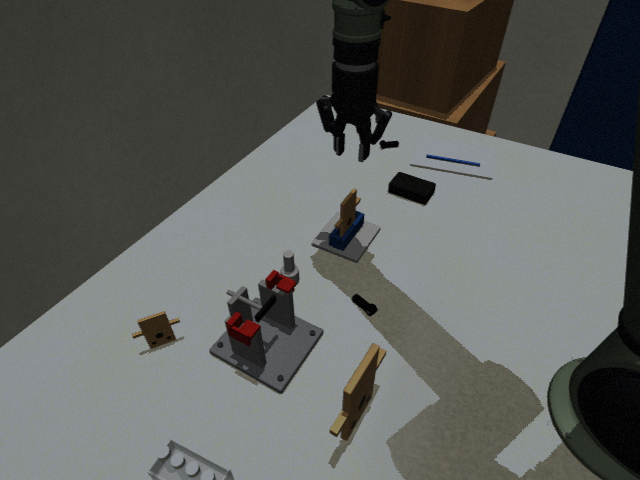

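The plate stands upright in the blue slot at about (347,212). Its top is at 0.117 m (0.115 m expected when fully down). The gripper is clear and everything else is where it was.

```bash
python3 -c "
from plant import robot
print(robot.finish_job())"
```

```text
the job is handed in; nothing more can be done
None
```

The ankle plate is off the hook and standing upright, fully down and released in the curing stand; the highest force I read was 8.6 N against the horns, nothing else moved in the pictures, and I handed the job in at about 17.5 s.

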